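# Sweep spilled planter pebbles into the tray

## Task

Three decorative pebbles (red, green and black) have spilled from the planter onto the marble sideboard. Sweep all three with your fingertips along the surface through the open side of the wooden tray until each lies wholly inside it, and take your hand away; push them gently, never pinch, press down on or lift them. Leave the planter, tealight holder, palm candlestick and gel bottle standing where they are.

Things in the scene. Friction and masses are not known exactly. Their poses are not given: they have to be found in the camera images.
- tray: three-sided wooden tray with blue floor, fixed to the sideboard top, left or right of the middle, turned up to 15 degrees. Walls 30 mm high, 8 mm thick at its sides (local +-y) and back (local +x); fully open to local -x, roughly towards the robot. Inside 150 mm wide (y), 130 mm deep (x). Floor flush with the sideboard, no lip. Origin: centre of the inside floor, at sideboard height; z up
- tray_mouth (a point): middle of the tray's open edge, at sideboard height, 65 mm from the tray's origin along its local -x
- pebble_red: loose smooth brick-red pebble, a round flattened disc 32 mm in diameter and 18 mm high, about 30 g, lying flat; its side upright from 3 to 14 mm above its underside. Origin: centre of its underside. Slides on the marble; the fingers push it easily, it does not roll away
- pebble_red_center (a point): centre of the brick-red pebble, 9 mm above its underside
- pebble_green: loose smooth dark green pebble, a round flattened disc 32 mm in diameter and 18 mm high, about 30 g, lying flat; its side upright from 3 to 14 mm above its underside. Origin: centre of its underside. Slides on the marble; the fingers push it easily, it does not roll away
- pebble_green_center (a point): centre of the dark green pebble, 9 mm above its underside
- pebble_black: loose smooth black pebble, a round flattened disc 32 mm in diameter and 18 mm high, about 30 g, lying flat; its side upright from 3 to 14 mm above its underside. Origin: centre of its underside. Slides on the marble; the fingers push it easily, it does not roll away
- pebble_black_center (a point): centre of the black pebble, 9 mm above its underside
- planter: brown rattan planter, round, 101 mm in diameter, 70 mm high, with a plant up to 170 mm high; loose, 0.6 kg, must stay. Origin: centre of its underside. It stands on the other side from the tray
- tealight: small round brass tealight holder, 40 mm in diameter, 26 mm high, loose, must stay. Origin: centre of its underside; it stands between tray and planter
- palm_candlestick: dark palm-tree candlestick, foot 64 mm in diameter, thin trunk, green leaf crown 100 mm across, 175 mm high, loose, must stay. Origin: centre of its underside; it stands at one far side, left or right, the gel bottle at the other
- gel_bottle: pale blue gel bottle with a white cap, 52 mm in diameter, 140 mm high, loose, must stay. Origin: centre of its underside; it stands at one far side, left or right
Not all that is in view belongs to the job. What is shaped like the pebble_green but blue or purple is not meant.

How it is judged:
By the outcome, as a careful person would: the job done as asked, in the order asked, and still so for the second after the job is handed in, with the robot touching nothing.
It also fails if it takes over 72 s, if anything falls off the work surface, if the arm or the gripper's body presses on something with over 40 N, if the wrist force passes 120 N, or if a joint passes its speed limit or range.

## Robot

A 6-joint arm with a two-finger parallel gripper is mounted at the origin on the work surface. World frame = base frame: x ahead of the robot, y to its left, z up, the work surface at z = 0. Lengths are in mm, angles in rad, forces in N, time in s.
With the tool pointing down it reaches from about 300 to 1000 mm from the base axis. Payload 5.1 kg.
Tool frame: the origin (TCP) lies between the finger pads; the fingertips stand 8 mm ahead of it and the grasp point (between the pads) lies 11 mm behind it; z points along the fingers, y is the line along which they close (so a half turn about z gives the same grasp; the last joint's range is limited). The gripper opens to 95 mm and grips with 3 to 60 N. Pads are 20 mm wide; open, the fingers measure 119 mm over their backs; the gripper's body (75 mm by 180 mm) begins 59 mm behind the grasp point.
Start: joints at [-1.293, 0.124, 1.65, -0, 1.367, -0.083], TCP at [229.432, -608.149, 222.656] pointing down, gripper open.
Joint ranges: [-2.61, 2.61], [-1.02, 2.33], [0.03, 2.71], [-1.35, 4.49], [0.32, 2.68], [-2.91, 2.91]. Speed limits (rad/s): [2.57, 2.57, 3.14, 3.14, 3.14, 3.14].

## Interface

Orientations are given as a unit quaternion [x, y, z, w].
In Python, from station import * gives the robot as it stands.
- The arm moves only by the shell command python3 -m creep 'ROWS'. ROWS is JSON, a list of rows, each an object of numbers: "fingers": the opening, from -1 (shut) to 1 (fully open); "tx", "ty", "tz": the shift along the tool's x, y, z in mm; "twist": the turn about the tool's z in rad. A call has 1 to 20 rows; each row shifts and turns the commanded pose from where the row before left it, along the tool's axes as they then stand; what a row does not reach is not made up. A row lasts 1/8 s, in which the tool goes at most 62.5 mm and 10.7 degrees, less where a joint would pass 70% of its speed; a pose out of reach is approached as far as the arm can. A call is refused whole if a number of a shift passes 62.5 or a number of a turn 0.188, either way. A call with a gripper value outside its range is refused whole. The fingers move at their own pace and stop on an object; the grip force is fixed at half the most. Time passes only in rows, so rows that do not move let the fingers close. It gives the time, the measured TCP pose, the force, the opening and the grip force at its end, in the units of the state.
- read_state(): the state, without advancing time (a new reading comes with each control period).
- snapshot(name): name is "scene" or "top" or "wrist"; returns the picture (420x560x3 uint8, red, green, blue); there is no depth.
- camera_params(name): a dict with "camera_matrix" (3x3 intrinsics, pixels), "eye" and "orientation" of the camera in the world. Camera axes: x right, y down, z forward; pixel columns grow to the right and rows downward; lengths in mm; the calibration is good to about 2 mm. A picture is of the moment at which its call begins: read the wrist's pose just before it. camera_params takes no time and is no camera call; for the wrist camera it gives the pose at the moment of the call.
- job_done(): hands the job in; it is judged then, once.
Trained networks look in the newest picture that a camera, given by its name, has taken for a name from the list of things; names that differ only in an ending like _2 or _b are one class to them, and where a whole thing is asked for, a point or a joint stands for the part that bears it (a point fixed in the world has none). Each returns a list of dicts, best first, with "p" (0 to 1); they miss things now and then, are a little off and sometimes report something else, mostly with a low value. They report only what shows in the picture. A call takes as long as a camera call. They do not tell look-alikes from the thing itself.
- look_for(thing, camera): "location" ([x, y, z] in mm, in world coordinates, good to about 4 mm: the middle of the surface that is visible of it).
- masks_of(thing, camera): "region" (420x560 bool, what is visible of it).
- pinpoint(thing, camera): "location" ([x, y, z] in mm, in world coordinates, good to about 4 mm: a listed point, or the origin of a listed thing).
The state is a dict: "t": time; "joints": joint angles; "joint_velocities": joint speeds; "joint_efforts": joint torques, N m; "tcp_pos": TCP position; "ee_rot": TCP orientation; "force": force on the tool from outside, world axes, zero at the start; "ft_torque": the same for the moment, N m; "width": finger opening in mm; "grasp_force": force on a finger pad.
Only numpy, scipy, OpenCV 4.12 (cv2) and the standard library are available. Lean on these libraries where they do the work, as an engineer would, in place of code of your own. Each camera call takes 0.05 s, during which the arm holds its last target. There are 200 camera calls.

## Working session

There is one attempt and no reset: what is moved stays moved. The work goes in short steps, Python scripts to look and compute and a shell command to move; the robot and the scene stay as the last step left them, time stands still between calls to the robot, and variables do not carry over. Pictures are saved under pics/ and viewed, at most 10 in all, crops included, and the job is handed in when it is done.

```bash
ls; mkdir -p pics; cat > h.py <<'E'
from station import *
import numpy as np, cv2
from scipy.spatial.transform import Rotation as R
def px2w(cam,u,v,z):
    c=camera_params(cam);K=np.array(c["camera_matrix"]);
    d=R.from_quat(c["orientation"]).as_matrix()@np.linalg.inv(K)@[u,v,1] if np.shape(c["orientation"])==(4,) else np.array(c["orientation"])@np.linalg.inv(K)@[u,v,1]
    e=np.array(c["eye"]);return e+d*(z-e[2])/d[2]
E
python3 - <<'E'
from h import *
s=read_state();print(s["t"],s["tcp_pos"],s["ee_rot"],R.from_quat(s["ee_rot"]).as_matrix().round(3).tolist(),s["width"])
for n in ["scene","top"]:
    cv2.imwrite(f"pics/{n}0.png",snapshot(n)[:,:,::-1])
    print(n,camera_params(n)["eye"])
for t in ["tray","tray_mouth","pebble_red","pebble_green","pebble_black","planter","tealight","palm_candlestick","gel_bottle"]:
    print(t,[(np.round(d["location"]).tolist(),round(d["p"],2)) for d in pinpoint(t,"top")][:4])
E
```

```text
pics
0.0 [ 229.25767414 -607.55862476  221.4027541 ] [ 9.83771501e-01  1.79422823e-01 -1.02613710e-04 -1.03621287e-03] [[0.936, 0.353, -0.001], [0.353, -0.936, 0.002], [0.0, -0.002, -1.0]] 95.37981212875765
scene [1304.09159392  123.90474883  552.36280925]
top [300.0855752   14.62487809 976.86742722]
tray [([622.0, -172.0, 1.0], 0.8), ([466.0, 157.0, 1.0], 0.29)]
tray_mouth [([556.0, -165.0, -3.0], 0.96), ([538.0, -362.0, 2.0], 0.64)]
pebble_red [([464.0, 154.0, 2.0], 0.6), ([618.0, 163.0, 0.0], 0.6)]
pebble_green [([615.0, 164.0, 1.0], 0.7), ([355.0, -92.0, -0.0], 0.67), ([438.0, -292.0, 4.0], 0.62), ([412.0, -228.0, 4.0], 0.6)]
pebble_black [([464.0, -26.0, 1.0], 0.42)]
planter [([616.0, 164.0, 4.0], 0.78)]
tealight [([610.0, 3.0, -2.0], 0.71)]
palm_candlestick [([540.0, -366.0, -0.0], 0.75)]
gel_bottle [([564.0, 363.0, -1.0], 0.72), ([611.0, 4.0, -3.0], 0.56)]
```

View pics/top0.png

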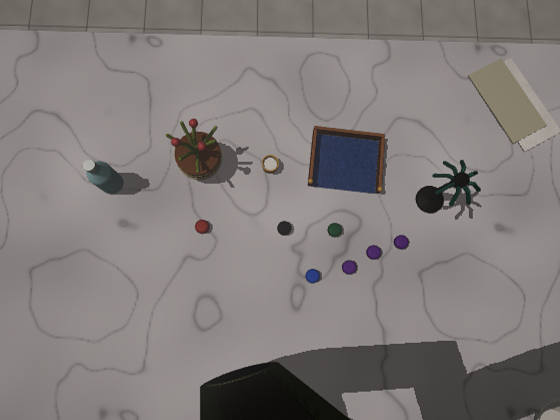

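View pics/scene0.png

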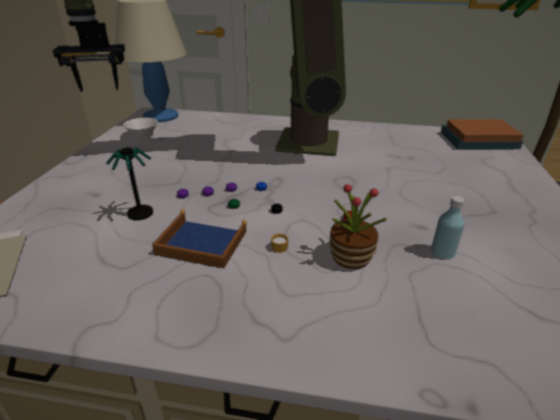

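The top picture shows red at (202,227), black at (284,228) and green at (335,230). The look-alikes are blue at (313,276) and purple at (349,267), (373,252) and (401,242). The tray floor is around (347,163) with its mouth towards the bottom of the picture.

```bash
cat >> h.py <<'E'
def cen(im,u,v,r=13):
    # pebble centroid: pixels differing from the marble around (u,v)
    p=im[v-r:v+r+1,u-r:u+r+1].astype(float); bg=np.median(im[v-20:v+21,u-20:u+21].reshape(-1,3),0)
    m=(np.linalg.norm(p-bg,axis=2)>55).astype(np.uint8)
    n,l,s,c=cv2.connectedComponentsWithStats(m); k=1+np.argmax(s[1:,4]); return c[k]+[u-r,v-r],s[k,4]
def floor_rect(im):
    b=im.astype(int); m=((b[:,:,2]>b[:,:,0]+25)&(b[:,:,2]>b[:,:,1]+12)).astype(np.uint8)
    m[:, :300]=0; m[:,395:]=0; m[:120]=0; m[200:]=0
    n,l,s,c=cv2.connectedComponentsWithStats(m);k=1+np.argmax(s[1:,4])
    ct=cv2.findContours((l==k).astype(np.uint8),0,2)[0][0]
    return cv2.boxPoints(cv2.minAreaRect(ct)),cv2.approxPolyDP(ct,4,True)[:,0]
E
python3 - <<'E'
from h import *
im=cv2.imread("pics/top0.png")[:,:,::-1]
for n,(u,v) in dict(red=(202,227),black=(284,228),green=(335,230),blue=(313,276),p1=(349,267),p2=(373,252),p3=(401,242),tea=(270,164)).items():
    c,a=cen(im,u,v); print(n,c.round(1),a,px2w("top",*c,11).round(0))
bp,ap=floor_rect(im)
for q in ap: print("poly",q,px2w("top",*q,0).round(0))
for q in [(311,185),(380,191),(385,135),(315,128)]: print("rim",q,px2w("top",*q,30).round(0))
E
```

```text
red [203.3 226.7] 213 [465. 150.  11.]
black [285.1 228.2] 207 [463. -33.  11.]
green [335.2 229.9] 198 [ 461. -146.   11.]
blue [313.1 275.8] 196 [358. -95.  11.]
p1 [349.4 267. ] 192 [ 378. -176.   11.]
p2 [373.9 252.2] 201 [ 411. -232.   11.]
p3 [401.1 242. ] 187 [ 435. -295.   11.]
tea [273.  165.5] 217 [610.  -4.  11.]
poly [322 135] [ 691. -121.    0.]
poly [318 186] [ 565. -110.    0.]
poly [374 192] [ 553. -240.    0.]
poly [377 141] [ 678. -252.    0.]
rim (311, 185) [559. -90.  30.]
rim (380, 191) [ 548. -246.   30.]
rim (385, 135) [ 682. -263.   30.]
rim (315, 128) [ 696. -100.   30.]
```

Tray: mouth centre ≈ (555,-167), yaw ≈ -5°, with its inner walls at ±75 mm. I'll open the fingers about 20 mm so a pebble sits between the two tips, and push along tool x. The order is green, black, red.

```bash
python3 -m creep '[{"twist":0.18,"fingers":-0.58},{"twist":0.18,"fingers":-0.58},{"tx":18.6,"ty":-46.1,"fingers":-0.58},{"tx":18.6,"ty":-46.1,"fingers":-0.58},{"tx":18.6,"ty":-46.1,"fingers":-0.58},{"tx":18.6,"ty":-46.1,"fingers":-0.58},{"tx":18.6,"ty":-46.1,"fingers":-0.58},{"tx":18.6,"ty":-46.1,"fingers":-0.58},{"tx":18.6,"ty":-46.1,"fingers":-0.58},{"tx":18.6,"ty":-46.1,"fingers":-0.58},{"tx":18.6,"ty":-46.1,"fingers":-0.58},{"tx":18.6,"ty":-46.1,"fingers":-0.58},{"tz":40},{"tz":40},{"tz":40},{"tz":40},{}]'; python3 - <<'E'
from h import *
s=read_state();print(s["t"],s["tcp_pos"],R.from_quat(s["ee_rot"]).as_matrix().round(3).tolist(),s["width"])
E
```

```text
0.55 [ 229.42752467 -608.14964162  222.6466914 ] [[0.936, 0.353, 0.0], [0.353, -0.936, 0.0], [0.0, -0.0, -1.0]] 94.9430891117445$[0]: bad value
```

Refused on row 0, so rows probably need all their keys.

```bash
python3 -m creep '[{"tx":0,"ty":0,"tz":0,"twist":0.18,"fingers":-0.58},{"tx":0,"ty":0,"tz":0,"twist":0.18,"fingers":-0.58}]'; python3 -m creep --help | head -20
```

```text
t: 0.8
tcp_pos: [229.4, -608.2, 222.7]
ee_rot: [1.0, -0.003, 0.0, 0.0]
force: [0.1, 0.7, 0.2]
width: 80.6
grasp_force: 0.0invalid input: not JSON, or not a number
```

```bash
python3 -m creep '[{"tx":18.6,"ty":-46.2,"tz":0,"twist":0,"fingers":-0.58},{"tx":18.6,"ty":-46.2,"tz":0,"twist":0,"fingers":-0.58},{"tx":18.6,"ty":-46.2,"tz":0,"twist":0,"fingers":-0.58},{"tx":18.6,"ty":-46.2,"tz":0,"twist":0,"fingers":-0.58},{"tx":18.6,"ty":-46.2,"tz":0,"twist":0,"fingers":-0.58},{"tx":18.6,"ty":-46.2,"tz":0,"twist":0,"fingers":-0.58},{"tx":18.6,"ty":-46.2,"tz":0,"twist":0,"fingers":-0.58},{"tx":18.6,"ty":-46.2,"tz":0,"twist":0,"fingers":-0.58},{"tx":18.6,"ty":-46.2,"tz":0,"twist":0,"fingers":-0.58},{"tx":18.6,"ty":-46.2,"tz":0,"twist":0,"fingers":-0.58},{"tx":0,"ty":0,"tz":45,"twist":0,"fingers":-0.58},{"tx":0,"ty":0,"tz":45,"twist":0,"fingers":-0.58},{"tx":0,"ty":0,"tz":45,"twist":0,"fingers":-0.58},{"tx":0,"ty":0,"tz":0,"twist":0,"fingers":-0.58},{"tx":0,"ty":0,"tz":0,"twist":0,"fingers":-0.58}]'; python3 - <<'E'
from h import *
cv2.imwrite("pics/w1.png",snapshot("wrist")[:,:,::-1])
for c in ["wrist"]:
  for t in ["pebble_green","pebble_black","pebble_red"]:
    print(t,[(np.round(d["location"]).tolist(),round(d["p"],2)) for d in pinpoint(t,c)][:5])
s=read_state();print(s["t"],s["tcp_pos"],s["width"])
E
```

```text
t: 2.68
tcp_pos: [416.1, -146.6, 89.4]
ee_rot: [1.0, 0.0, 0.001, 0.001]
force: [0.1, -0.3, 0.4]
width: 19.9
grasp_force: 0.0
pebble_green [([434.0, -294.0, 1.0], 0.8), ([411.0, -227.0, 8.0], 0.66), ([381.0, -175.0, -0.0], 0.63), ([460.0, -144.0, -3.0], 0.57)]
pebble_black [([464.0, -27.0, -2.0], 0.67)]
pebble_red []
2.875 [ 416.46696759 -146.77600971   89.91417604] 20.037268301408474
```

View pics/w1.png

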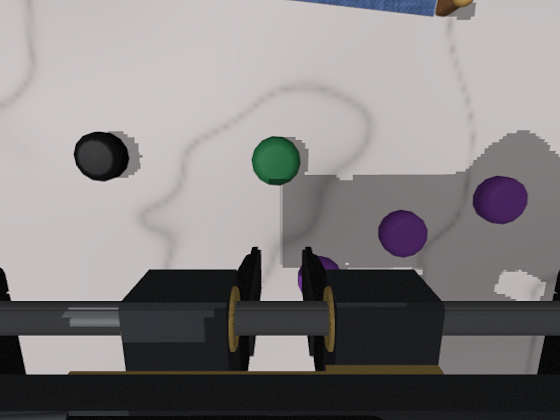

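The wrist view shows green at (276,160), centred ahead of the fingertips, and black at (101,156). The purple pebbles stay behind and to the right, clear of the fingers. I'll lower to TCP z ≈ 14 and push.

```bash
python3 - <<'E'
from h import *
im=cv2.imread("pics/w1.png")[:,:,::-1].astype(int)
g=(im[:,:,1]>im[:,:,0]+25)&(im[:,:,1]>im[:,:,2]+15); b=(im.max(2)<60); b[240:]=0; b[:,200:]=0
for m in (g,b):
    v,u=np.nonzero(m); print(len(u),px2w("wrist",u.mean(),v.mean(),11).round(1))
E
python3 -m creep '[{"tx":0,"ty":0,"tz":30,"twist":0,"fingers":-0.58},{"tx":0,"ty":0,"tz":30,"twist":0,"fingers":-0.58},{"tx":0,"ty":0,"tz":14,"twist":0,"fingers":-0.58},{"tx":0,"ty":0,"tz":0,"twist":0,"fingers":-0.58}]'
```

```text
1779 [ 461.8 -143.3   11. ]
1751 [464.2 -31.5  11. ]
t: 3.38
tcp_pos: [414.8, -145.9, 13.4]
ee_rot: [1.0, 0.0, -0.001, -0.0]
force: [-0.4, -1.0, -0.2]
width: 20.3
grasp_force: 0.0
```

```bash
python3 -m creep '[{"tx":8,"ty":0,"tz":0,"twist":0,"fingers":-0.58},{"tx":8,"ty":0,"tz":0,"twist":0,"fingers":-0.58},{"tx":6,"ty":0,"tz":0,"twist":0,"fingers":-0.58},{"tx":10,"ty":0,"tz":0,"twist":0,"fingers":-0.58},{"tx":12,"ty":0,"tz":0,"twist":0,"fingers":-0.58},{"tx":12,"ty":0,"tz":0,"twist":0,"fingers":-0.58},{"tx":12,"ty":0,"tz":0,"twist":0,"fingers":-0.58},{"tx":12,"ty":0,"tz":0,"twist":0,"fingers":-0.58},{"tx":12,"ty":0,"tz":0,"twist":0,"fingers":-0.58},{"tx":12,"ty":0,"tz":0,"twist":0,"fingers":-0.58},{"tx":12,"ty":0,"tz":0,"twist":0,"fingers":-0.58},{"tx":12,"ty":0,"tz":0,"twist":0,"fingers":-0.58},{"tx":12,"ty":0,"tz":0,"twist":0,"fingers":-0.58},{"tx":12,"ty":0,"tz":0,"twist":0,"fingers":-0.58},{"tx":12,"ty":0,"tz":0,"twist":0,"fingers":-0.58},{"tx":12,"ty":0,"tz":0,"twist":0,"fingers":-0.58},{"tx":12,"ty":0,"tz":0,"twist":0,"fingers":-0.58},{"tx":10,"ty":0,"tz":0,"twist":0,"fingers":-0.58},{"tx":6,"ty":0,"tz":0,"twist":0,"fingers":-0.58},{"tx":4,"ty":0,"tz":0,"twist":0,"fingers":-0.58}]'
python3 -m creep '[{"tx":-15,"ty":0,"tz":0,"twist":0,"fingers":-0.58},{"tx":-20,"ty":0,"tz":0,"twist":0,"fingers":-0.58},{"tx":0,"ty":0,"tz":-40,"twist":0,"fingers":-0.58},{"tx":0,"ty":0,"tz":-40,"twist":0,"fingers":-0.58},{"tx":0,"ty":0,"tz":0,"twist":0,"fingers":-0.58}]'
python3 - <<'E'
from h import *
print(read_state()["tcp_pos"])
cv2.imwrite("pics/w2.png",snapshot("wrist")[:,:,::-1])
im=cv2.imread("pics/w2.png")[:,:,::-1].astype(int)
g=(im[:,:,1]>im[:,:,0]+25)&(im[:,:,1]>im[:,:,2]+15)
v,u=np.nonzero(g); print(len(u),px2w("wrist",u.mean(),v.mean(),11).round(1))
E
```

```text
t: 5.88
tcp_pos: [623.3, -145.8, 13.6]
ee_rot: [1.0, 0.0, -0.0, -0.0]
force: [-1.1, -0.2, 0.3]
width: 19.9
grasp_force: 0.4
t: 6.5
tcp_pos: [589.7, -146.7, 98.0]
ee_rot: [1.0, 0.0, 0.004, 0.001]
force: [-1.0, -0.1, 0.4]
width: 20.3
grasp_force: 0.0
[ 589.70662368 -146.74619795   98.02657778]
1702 [ 643.6 -145.1   11. ]
```

View pics/w2.png

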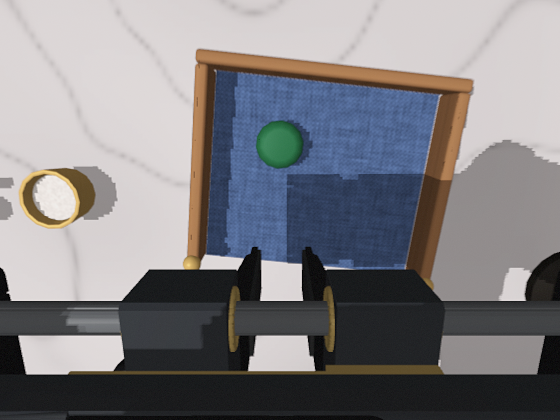

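Green lies deep in the tray at (644,-145). Now black, pushing at yaw -50.5°, starting 50 mm behind it at (432, 7).

```bash
python3 -m creep '[{"tx":-31.6,"ty":-30.6,"tz":0,"twist":0,"fingers":-0.58},{"tx":-31.6,"ty":-30.6,"tz":0,"twist":0,"fingers":-0.58},{"tx":-31.6,"ty":-30.6,"tz":0,"twist":0,"fingers":-0.58},{"tx":-31.6,"ty":-30.6,"tz":0,"twist":0,"fingers":-0.58},{"tx":-31.6,"ty":-30.6,"tz":0,"twist":0,"fingers":-0.58},{"tx":0,"ty":0,"tz":0,"twist":0.176,"fingers":-0.58},{"tx":0,"ty":0,"tz":0,"twist":0.176,"fingers":-0.58},{"tx":0,"ty":0,"tz":0,"twist":0.176,"fingers":-0.58},{"tx":0,"ty":0,"tz":0,"twist":0.176,"fingers":-0.58},{"tx":0,"ty":0,"tz":0,"twist":0.176,"fingers":-0.58},{"tx":0,"ty":0,"tz":20,"twist":0,"fingers":-0.58},{"tx":0,"ty":0,"tz":0,"twist":0,"fingers":-0.58}]'
cat >> h.py <<'E'
def tool(p):
    s=read_state();M=R.from_quat(s["ee_rot"]).as_matrix();return (M.T@(np.r_[p,0]-s["tcp_pos"])).round(1)
E
python3 - <<'E'
from h import *
s=read_state();print(s["tcp_pos"],R.from_quat(s["ee_rot"]).as_matrix()[:,0])
im=snapshot("wrist").astype(int); cv2.imwrite("pics/w3.png",im[:,:,::-1])
b=(im.max(2)<60)
b[240:]=0
n,l,st,c=cv2.connectedComponentsWithStats(b.astype(np.uint8))
for k in range(1,n):
    if st[k,4]>300: p=px2w("wrist",*c[k],11);print(st[k,4],c[k].round(),p.round(1),tool(p[:2]))
E
```

```text
t: 8.05
tcp_pos: [426.8, 7.3, 70.4]
ee_rot: [0.905, -0.426, -0.003, 0.001]
force: [0.2, -0.3, 0.3]
width: 20.0
grasp_force: 0.0
[426.76746849   7.25250888  70.42450784] [ 0.63775133 -0.77022653 -0.00493252]
2196 [271. 152.] [465.2 -29.7  11. ] [52.4 -5.5 71.4][ WARN:0@1.123] global loadsave.cpp:1063 imwrite_ Unsupported depth image for selected encoder is fallbacked to CV_8U.
```

```bash
python3 -m creep '[{"tx":0,"ty":-5,"tz":28,"twist":0,"fingers":-0.58},{"tx":0,"ty":0,"tz":28,"twist":0,"fingers":-0.58},{"tx":0,"ty":0,"tz":0,"twist":0,"fingers":-0.58}]'
python3 -m creep '[{"tx":10,"ty":0,"tz":0,"twist":0,"fingers":-0.58},{"tx":10,"ty":0,"tz":0,"twist":0,"fingers":-0.58},{"tx":8,"ty":0,"tz":0,"twist":0,"fingers":-0.58},{"tx":10,"ty":0,"tz":0,"twist":0,"fingers":-0.58},{"tx":13,"ty":0,"tz":0,"twist":0,"fingers":-0.58},{"tx":13,"ty":0,"tz":0,"twist":0,"fingers":-0.58},{"tx":13,"ty":0,"tz":0,"twist":0,"fingers":-0.58},{"tx":13,"ty":0,"tz":0,"twist":0,"fingers":-0.58},{"tx":13,"ty":0,"tz":0,"twist":0,"fingers":-0.58},{"tx":13,"ty":0,"tz":0,"twist":0,"fingers":-0.58},{"tx":13,"ty":0,"tz":0,"twist":0,"fingers":-0.58},{"tx":13,"ty":0,"tz":0,"twist":0,"fingers":-0.58},{"tx":13,"ty":0,"tz":0,"twist":0,"fingers":-0.58},{"tx":13,"ty":0,"tz":0,"twist":0,"fingers":-0.58},{"tx":13,"ty":0,"tz":0,"twist":0,"fingers":-0.58},{"tx":13,"ty":0,"tz":0,"twist":0,"fingers":-0.58},{"tx":13,"ty":0,"tz":0,"twist":0,"fingers":-0.58},{"tx":10,"ty":0,"tz":0,"twist":0,"fingers":-0.58},{"tx":6,"ty":0,"tz":0,"twist":0,"fingers":-0.58},{"tx":4,"ty":0,"tz":0,"twist":0,"fingers":-0.58}]'
python3 -m creep '[{"tx":-15,"ty":0,"tz":0,"twist":0,"fingers":-0.58},{"tx":-20,"ty":0,"tz":0,"twist":0,"fingers":-0.58},{"tx":0,"ty":0,"tz":-40,"twist":0,"fingers":-0.58},{"tx":0,"ty":0,"tz":-40,"twist":0,"fingers":-0.58},{"tx":0,"ty":0,"tz":0,"twist":0,"fingers":-0.58}]'
python3 - <<'E'
from h import *
im=snapshot("wrist"); cv2.imwrite("pics/w4.png",im[:,:,::-1])
E
```

```text
t: 8.48
tcp_pos: [431.5, 10.4, 15.7]
ee_rot: [0.905, -0.426, -0.003, 0.001]
force: [-0.8, 0.1, -0.1]
width: 20.2
grasp_force: 0.0
t: 10.98
tcp_pos: [578.7, -164.8, 17.6]
ee_rot: [0.905, -0.426, -0.0, -0.0]
force: [-0.0, 1.2, 0.5]
width: 20.1
grasp_force: 0.4
t: 11.6
tcp_pos: [558.2, -137.6, 101.8]
ee_rot: [0.905, -0.425, 0.004, -0.0]
force: [0.4, -0.5, 0.6]
width: 19.9
grasp_force: 0.0
```

View pics/w4.png

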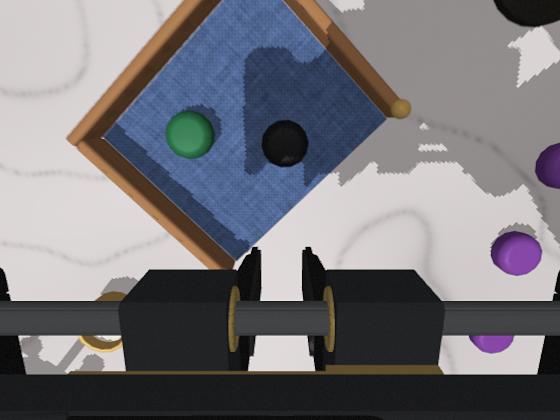

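Black is inside at (285,143) in the picture, well past the mouth line. Now red. I'll back off, turn to yaw about -85°, and go round behind it, clear of the plant.

```bash
python3 -m creep '[{"tx":-30,"ty":20.6,"tz":0,"twist":0,"fingers":-0.58},{"tx":-30,"ty":20.6,"tz":0,"twist":0,"fingers":-0.58},{"tx":-30,"ty":20.6,"tz":0,"twist":0,"fingers":-0.58},{"tx":0,"ty":0,"tz":0,"twist":0.149,"fingers":-0.58},{"tx":0,"ty":0,"tz":0,"twist":0.149,"fingers":-0.58},{"tx":0,"ty":0,"tz":0,"twist":0.149,"fingers":-0.58},{"tx":0,"ty":0,"tz":0,"twist":0.149,"fingers":-0.58},{"tx":-44.5,"ty":-4.4,"tz":0,"twist":0,"fingers":-0.58},{"tx":-44.5,"ty":-4.4,"tz":0,"twist":0,"fingers":-0.58},{"tx":-44.5,"ty":-4.4,"tz":0,"twist":0,"fingers":-0.58},{"tx":-44.5,"ty":-4.4,"tz":0,"twist":0,"fingers":-0.58},{"tx":-44.5,"ty":-4.4,"tz":0,"twist":0,"fingers":-0.58},{"tx":-44.5,"ty":-4.4,"tz":0,"twist":0,"fingers":-0.58},{"tx":-44.5,"ty":-4.4,"tz":0,"twist":0,"fingers":-0.58},{"tx":0,"ty":0,"tz":0,"twist":0,"fingers":-0.58}]'
cat >> h.py <<'E'
def redfind(name):
    im=snapshot("wrist"); cv2.imwrite(name,im[:,:,::-1]); i=im.astype(int)
    m=((i[:,:,0]>i[:,:,1]+50)&(i[:,:,0]>i[:,:,2]+50)&(abs(i[:,:,1]-i[:,:,2])<25)).astype(np.uint8)
    n,l,st,c=cv2.connectedComponentsWithStats(m)
    for k in range(1,n):
        if st[k,4]>250: p=px2w("wrist",*c[k],11);print(st[k,4],c[k].round(),p.round(1),tool(p[:2]))
E
python3 - <<'E'
from h import *
redfind("pics/w5.png"); s=read_state();print(s["tcp_pos"],R.from_quat(s["ee_rot"]).as_matrix()[:,0])
E
```

```text
t: 13.52
tcp_pos: [440.6, 108.5, 100.3]
ee_rot: [0.779, -0.624, -0.038, -0.052]
force: [-0.4, -0.3, -0.2]
width: 19.9
grasp_force: 0.0
712 [233. 254.] [469.7 150.9  11. ] [-23.  -34.2 105.1]
[440.68544032 107.86133442 100.27326679] [ 0.21763493 -0.96822468 -0.12319093]
```

View pics/w5.png

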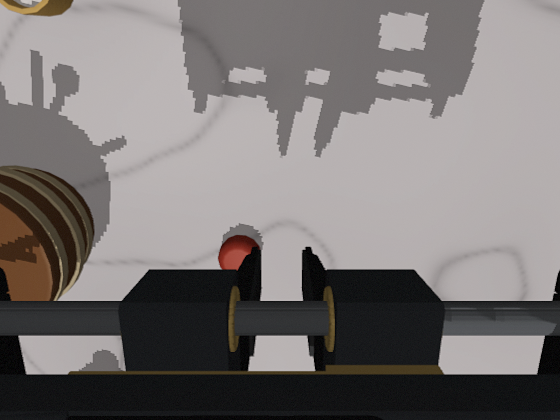

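Red is at (233,254), just left of the fingers. The arm stopped short and tilted, so a joint is probably at its limit.

```bash
python3 -c "
from h import *
print(read_state()['joints'])"
python3 -m creep '[{"tx":0,"ty":0,"tz":0,"twist":-0.18,"fingers":-0.58},{"tx":0,"ty":0,"tz":0,"twist":-0.18,"fingers":-0.58},{"tx":0,"ty":0,"tz":0,"twist":-0.18,"fingers":-0.58},{"tx":0,"ty":0,"tz":0,"twist":-0.18,"fingers":-0.58},{"tx":0,"ty":0,"tz":0,"twist":0,"fingers":-0.58}]'; python3 -c "
from h import *
s=read_state();print(s['joints'],s['tcp_pos'],R.from_quat(s['ee_rot']).as_matrix().round(3))"
```

```text
[ 0.04092305 -0.23408728  2.21099042  0.13936022  1.15700053  2.90788395]
t: 14.2
tcp_pos: [440.9, 107.0, 100.2]
ee_rot: [0.948, -0.312, -0.017, -0.062]
force: [-0.6, 0.3, 0.3]
width: 20.1
grasp_force: 0.0
[ 0.03897454 -0.23390221  2.21099888  0.13929465  1.15701276  2.19004526] [440.8635224  106.98451681 100.18412551] [[ 0.805 -0.594  0.006]
 [-0.589 -0.798  0.127]
 [-0.071 -0.106 -0.992]]
```

Joint 6 is at its limit (2.91), which left a small 7° lean. I'll twist back a half turn to yaw ≈ 95° and push along tool -x instead. The lean will be allowed for in the row numbers.

```bash
python3 -m creep '[{"tx":0,"ty":0,"tz":0,"twist":-0.1765,"fingers":-0.58},{"tx":0,"ty":0,"tz":0,"twist":-0.1765,"fingers":-0.58},{"tx":0,"ty":0,"tz":0,"twist":-0.1765,"fingers":-0.58},{"tx":0,"ty":0,"tz":0,"twist":-0.1765,"fingers":-0.58},{"tx":0,"ty":0,"tz":0,"twist":-0.1765,"fingers":-0.58},{"tx":0,"ty":0,"tz":0,"twist":-0.1765,"fingers":-0.58},{"tx":0,"ty":0,"tz":0,"twist":-0.1765,"fingers":-0.58},{"tx":0,"ty":0,"tz":0,"twist":-0.1765,"fingers":-0.58},{"tx":0,"ty":0,"tz":0,"twist":-0.1765,"fingers":-0.58},{"tx":0,"ty":0,"tz":0,"twist":-0.1765,"fingers":-0.58},{"tx":0,"ty":0,"tz":0,"twist":-0.1765,"fingers":-0.58},{"tx":0,"ty":0,"tz":0,"twist":-0.1765,"fingers":-0.58},{"tx":0,"ty":0,"tz":0,"twist":-0.1765,"fingers":-0.58},{"tx":0,"ty":0,"tz":0,"twist":0,"fingers":-0.58}]'
cat >> h.py <<'E'
def st():
    s=read_state();M=R.from_quat(s["ee_rot"]).as_matrix();return s,np.array(s["tcp_pos"]),M
E
python3 - <<'E'
from h import *
s,p,M=st(); print(s["joints"].round(2) if hasattr(s["joints"],'round') else s["joints"],p.round(1),M.round(3))
print("to start",(M.T@(np.array([461,203,100])-p)).round(1),"down",(M.T@[0,0,-84]).round(1),"push10",(M.T@(10*np.array([.092,-.996,0]))).round(2))
E
```

```text
t: 15.95
tcp_pos: [440.8, 107.2, 100.2]
ee_rot: [0.675, 0.735, 0.049, -0.041]
force: [-0.4, 0.1, 0.4]
width: 20.2
grasp_force: 0.0
[ 0.04 -0.23  2.21  0.14  1.16 -0.1 ] [440.8 107.2 100.2] [[-0.086  0.996  0.006]
 [ 0.988  0.085  0.128]
 [ 0.127  0.017 -0.992]]
to start [92.9 28.2 12.5] down [-10.6  -1.4  83.3] push10 [-9.92  0.07 -1.27]
```

```bash
python3 -m creep '[{"tx":31,"ty":9.4,"tz":4.2,"twist":0,"fingers":-0.58},{"tx":31,"ty":9.4,"tz":4.2,"twist":0,"fingers":-0.58},{"tx":31,"ty":9.4,"tz":4.2,"twist":0,"fingers":-0.58},{"tx":-5.3,"ty":-0.7,"tz":41.6,"twist":0,"fingers":-0.58},{"tx":0,"ty":0,"tz":0,"twist":0,"fingers":-0.58},{"tx":0,"ty":0,"tz":0,"twist":0,"fingers":-0.58}]'
python3 - <<'E'
from h import *
s,p,M=st(); print(p.round(1),M[:,0].round(3))
im=snapshot("top"); cv2.imwrite("pics/t2.png",im[100:320,130:430,::-1].repeat(2,0).repeat(2,1))
print("down",(M.T@(np.array([461,203,16])-p)).round(1))
E
```

```text
t: 16.7
tcp_pos: [460.7, 203.3, 58.7]
ee_rot: [0.674, 0.736, 0.049, -0.041]
force: [0.9, -0.4, -0.0]
width: 20.3
grasp_force: 0.0
[460.7 203.3  58.7] [-0.088  0.988  0.127]
down [-5.7 -0.5 42.3]
```

View pics/t2.png

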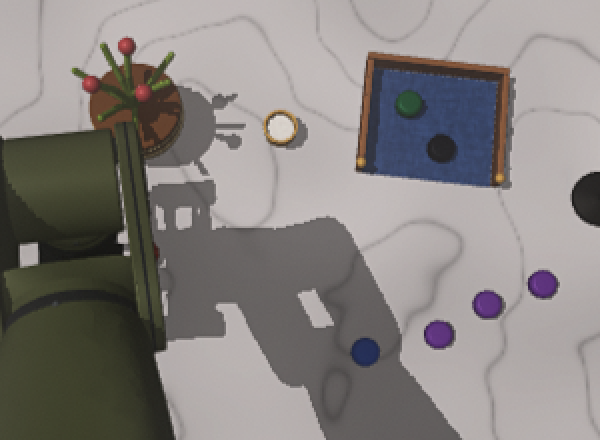

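Green and black are in the tray, and the gripper is behind red. I'll lower and sweep red towards -y.

```bash
python3 -m creep '[{"tx":-2.8,"ty":-0.3,"tz":21.2,"twist":0,"fingers":-0.58},{"tx":-2.9,"ty":-0.2,"tz":21.2,"twist":0,"fingers":-0.58},{"tx":-9.9,"ty":0,"tz":-1.3,"twist":0,"fingers":-0.58},{"tx":-9.9,"ty":0,"tz":-1.3,"twist":0,"fingers":-0.58},{"tx":-8,"ty":0,"tz":-1,"twist":0,"fingers":-0.58},{"tx":-9.9,"ty":0.1,"tz":-1.3,"twist":0,"fingers":-0.58},{"tx":-11.9,"ty":0.1,"tz":-1.5,"twist":0,"fingers":-0.58},{"tx":-11.9,"ty":0.1,"tz":-1.5,"twist":0,"fingers":-0.58},{"tx":-11.9,"ty":0.1,"tz":-1.5,"twist":0,"fingers":-0.58},{"tx":-11.9,"ty":0.1,"tz":-1.5,"twist":0,"fingers":-0.58}]'
python3 - <<'E'
from h import *
s,p,M=st(); print(p.round(1),"rest",(M.T@(np.array([488,-98,16])-p)).round(1))
E
```

```text
t: 18.0
tcp_pos: [469.1, 116.9, 15.4]
ee_rot: [0.673, 0.737, 0.049, -0.041]
force: [-0.1, 1.3, 1.3]
width: 19.7
grasp_force: 1.3
[469.1 116.9  15.4] rest [-213.9   -0.3  -28. ]
```

```bash
python3 -m creep '[{"tx":-11.9,"ty":0,"tz":-1.55,"twist":0,"fingers":-0.58},{"tx":-11.9,"ty":0,"tz":-1.55,"twist":0,"fingers":-0.58},{"tx":-11.9,"ty":0,"tz":-1.55,"twist":0,"fingers":-0.58},{"tx":-11.9,"ty":0,"tz":-1.55,"twist":0,"fingers":-0.58},{"tx":-11.9,"ty":0,"tz":-1.55,"twist":0,"fingers":-0.58},{"tx":-11.9,"ty":0,"tz":-1.55,"twist":0,"fingers":-0.58},{"tx":-11.9,"ty":0,"tz":-1.55,"twist":0,"fingers":-0.58},{"tx":-11.9,"ty":0,"tz":-1.55,"twist":0,"fingers":-0.58},{"tx":-11.9,"ty":0,"tz":-1.55,"twist":0,"fingers":-0.58},{"tx":-11.9,"ty":0,"tz":-1.55,"twist":0,"fingers":-0.58},{"tx":-11.9,"ty":0,"tz":-1.55,"twist":0,"fingers":-0.58},{"tx":-11.9,"ty":0,"tz":-1.55,"twist":0,"fingers":-0.58},{"tx":-11.9,"ty":0,"tz":-1.55,"twist":0,"fingers":-0.58},{"tx":-11.9,"ty":0,"tz":-1.55,"twist":0,"fingers":-0.58},{"tx":-11.9,"ty":0,"tz":-1.55,"twist":0,"fingers":-0.58},{"tx":-11.9,"ty":0,"tz":-1.55,"twist":0,"fingers":-0.58},{"tx":-11.9,"ty":0,"tz":-1.55,"twist":0,"fingers":-0.58},{"tx":-8,"ty":0,"tz":-1,"twist":0,"fingers":-0.58},{"tx":-4,"ty":0,"tz":-0.5,"twist":0,"fingers":-0.58}]'
python3 - <<'E'
from h import *
s,p,M=st(); print(p.round(1),M.round(3),"back",(M.T@[0,25,0]).round(1),"up",(M.T@[0,0,80]).round(1))
q=p+[0,25,80]; print("to behind",(M.T@(np.array([430,-118,q[2]])-q)).round(1))
E
```

```text
t: 20.38
tcp_pos: [488.2, -98.2, 15.7]
ee_rot: [0.673, 0.737, 0.049, -0.041]
force: [1.1, 0.3, 0.3]
width: 19.8
grasp_force: 0.1
[488.2 -98.2  15.7] [[-0.09   0.996  0.006]
 [ 0.988  0.089  0.128]
 [ 0.127  0.017 -0.992]] back [24.7  2.2  3.2] up [ 10.1   1.4 -79.3]
to behind [-39.  -62.   -6.1]
```

```bash
python3 -m creep '[{"tx":12.3,"ty":1.1,"tz":1.6,"twist":0,"fingers":-0.58},{"tx":12.3,"ty":1.1,"tz":1.6,"twist":0,"fingers":-0.58},{"tx":5,"ty":0.7,"tz":-39.6,"twist":0,"fingers":-0.58},{"tx":5,"ty":0.7,"tz":-39.6,"twist":0,"fingers":-0.58},{"tx":-19.5,"ty":-31,"tz":-3,"twist":0,"fingers":-0.58},{"tx":-19.5,"ty":-31,"tz":-3,"twist":0,"fingers":-0.58},{"tx":0,"ty":0,"tz":0,"twist":0.173,"fingers":-0.58},{"tx":0,"ty":0,"tz":0,"twist":0.173,"fingers":-0.58},{"tx":0,"ty":0,"tz":0,"twist":0.173,"fingers":-0.58},{"tx":0,"ty":0,"tz":0,"twist":0.173,"fingers":-0.58},{"tx":0,"ty":0,"tz":0,"twist":0.173,"fingers":-0.58},{"tx":0,"ty":0,"tz":0,"twist":0.173,"fingers":-0.58},{"tx":0,"ty":0,"tz":0,"twist":0.173,"fingers":-0.58},{"tx":0,"ty":0,"tz":0,"twist":0.173,"fingers":-0.58},{"tx":0,"ty":0,"tz":0,"twist":0.173,"fingers":-0.58},{"tx":0,"ty":0,"tz":0,"twist":0.173,"fingers":-0.58},{"tx":0,"ty":0,"tz":0,"twist":0,"fingers":-0.58}]'
python3 - <<'E'
from h import *
redfind("pics/w6.png"); s,p,M=st(); print(p.round(1),M.round(3))
E
```

```text
t: 22.5
tcp_pos: [429.8, -116.7, 95.3]
ee_rot: [0.997, -0.033, 0.001, -0.064]
force: [0.2, -0.1, -0.2]
width: 20.0
grasp_force: 0.0
1791 [297. 136.] [ 490.  -120.7   11. ] [60.5 12.2 94.4]
[ 429.9 -116.8   95.4] [[ 0.998 -0.064  0.006]
 [-0.064 -0.99   0.128]
 [-0.003 -0.128 -0.992]]
```

View pics/w6.png

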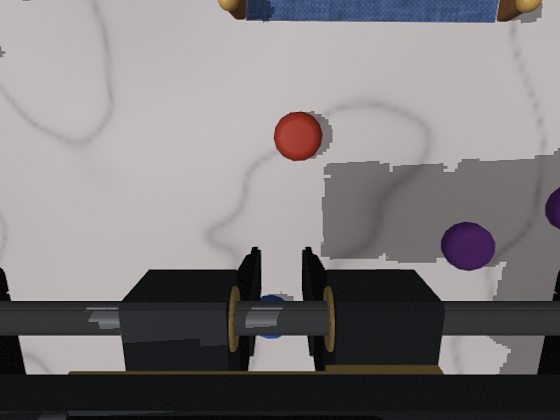

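Red is at (490,-121), straight ahead of the tray mouth. I'll lower behind it and push straight in.

```bash
python3 - <<'E'
from h import *
s,p,M=st(); print("down",(M.T@(np.array([435,-118,15.5])-p)).round(1),"push10",(M.T@[9.98,-.64,0]).round(2))
E
```

```text
down [ 5.4 11.1 79.1] push10 [10.   -0.01 -0.03]
```

```bash
python3 -m creep '[{"tx":2.7,"ty":5.5,"tz":39.5,"twist":0,"fingers":-0.58},{"tx":2.7,"ty":5.5,"tz":39.5,"twist":0,"fingers":-0.58},{"tx":0,"ty":0,"tz":0,"twist":0,"fingers":-0.58},{"tx":10,"ty":0,"tz":0,"twist":0,"fingers":-0.58},{"tx":10,"ty":0,"tz":0,"twist":0,"fingers":-0.58},{"tx":8,"ty":0,"tz":0,"twist":0,"fingers":-0.58},{"tx":9,"ty":0,"tz":0,"twist":0,"fingers":-0.58},{"tx":11,"ty":0,"tz":0,"twist":0,"fingers":-0.58},{"tx":11,"ty":0,"tz":0,"twist":0,"fingers":-0.58},{"tx":11,"ty":0,"tz":0,"twist":0,"fingers":-0.58},{"tx":11,"ty":0,"tz":0,"twist":0,"fingers":-0.58},{"tx":11,"ty":0,"tz":0,"twist":0,"fingers":-0.58},{"tx":11,"ty":0,"tz":0,"twist":0,"fingers":-0.58},{"tx":11,"ty":0,"tz":0,"twist":0,"fingers":-0.58},{"tx":11,"ty":0,"tz":0,"twist":0,"fingers":-0.58},{"tx":11,"ty":0,"tz":0,"twist":0,"fingers":-0.58},{"tx":7,"ty":0,"tz":0,"twist":0,"fingers":-0.58},{"tx":4,"ty":0,"tz":0,"twist":0,"fingers":-0.58}]'
python3 - <<'E'
from h import *
s,p,M=st(); print(p.round(1),"up",(M.T@[-20,0,0]).round(1),(M.T@[0,0,100]).round(1))
E
```

```text
t: 24.8
tcp_pos: [582.1, -128.9, 15.2]
ee_rot: [0.997, -0.034, 0.001, -0.064]
force: [-0.9, 0.2, 0.9]
width: 19.9
grasp_force: 0.6
[ 582.1 -128.9   15.2] up [-20.    1.4  -0.1] [ -0.3 -12.8 -99.2]
```

```bash
python3 -m creep '[{"tx":-15,"ty":1,"tz":0,"twist":0,"fingers":-0.58},{"tx":-15,"ty":1,"tz":0,"twist":0,"fingers":-0.58},{"tx":0,"ty":-6.4,"tz":-49.6,"twist":0,"fingers":-0.58},{"tx":0,"ty":-6.4,"tz":-49.6,"twist":0,"fingers":-0.58},{"tx":-40,"ty":0,"tz":0,"twist":0,"fingers":-0.58},{"tx":-40,"ty":0,"tz":0,"twist":0,"fingers":-0.58},{"tx":-40,"ty":0,"tz":0,"twist":0,"fingers":-0.58},{"tx":0,"ty":0,"tz":0,"twist":0,"fingers":-0.58}]'
python3 - <<'E'
from h import *
im=snapshot("top"); cv2.imwrite("pics/t3.png",im[60:340,60:500,::-1])
print([ (t,np.round(pinpoint(t,"top")[0]["location"])) for t in ["planter","tealight","palm_candlestick","gel_bottle"]])
E
```

```text
t: 25.8
tcp_pos: [428.9, -119.9, 114.2]
ee_rot: [0.997, -0.035, 0.0, -0.064]
force: [0.9, 1.2, -0.1]
width: 20.0
grasp_force: 0.0
[('planter', array([615., 163.,   3.])), ('tealight', array([611.,   5.,  -2.])), ('palm_candlestick', array([ 540., -365.,    4.])), ('gel_bottle', array([566., 362.,   0.]))]
```

View pics/t3.png

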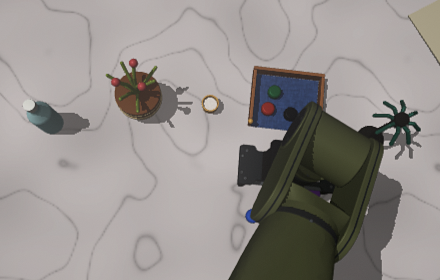

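The top view shows red (268,109), green (275,92) and black (290,114) all inside the tray walls. The four objects that must stay haven't moved, and the hand is clear.

```bash
python3 -c "
from station import *
print(job_done())"
```

```text
the job is handed in; nothing more can be done
None
```

I swept all three pebbles into the tray, lifted the hand clear and handed the job in at about 26 s of the 72 s; the planter, tealight, candlestick and gel bottle show no movement beyond the networks' few-mm accuracy.

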